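# Load the spring magazine and snap its clamp shut

### The arm

A 6-joint arm with a two-finger parallel gripper is mounted at the origin on a cart in front of the work surface, level with it; the furniture and walls round the work are solid. World frame = base frame: x ahead of the robot, y to its left, z up, the work surface at z = 0. Lengths are in m, angles in degrees, forces in N, time in s.
With the tool pointing down it reaches from about 0.4 to 0.825 m from the base axis. Payload 7 kg.
Tool frame: the origin (TCP) lies midway between the tips of the shut fingers; the grasp point (between the pads) lies 19 mm behind it; z points along the fingers, y is the line along which they close (so a half turn about z gives the same grasp; the last joint's range is limited). The gripper opens to 85 mm and grips with 20 to 120 N. Pads are 22 mm wide; open, the fingers measure 114 mm over their backs; the gripper's body (76 mm by 85 mm) begins 54 mm behind the grasp point. The pads swing forward as they close: fully open they stand 13 mm farther back than shut.
Start: joints at [82.34, 20.546, 0.682, 0, -70.136, -16.507], TCP at [0.276, 0.616, 0.231] pointing down, gripper open.
Joint ranges: [-176.03, 176.03], [-82.01, 121.73], [-58.28, 71.71], [-173.87, 95.51], [-174.79, -0.11], [-173.66, 173.66]. Speed limits (degrees/s): [136.94, 136.94, 172.46, 180, 180, 180].

### API

Orientations are given as a 3x3 rotation matrix whose columns are the frame's x, y, z axes.
In Python, from workcell import r, inverse_kinematics, viewer, finish_job, monitor gives the robot as it stands. The module is installed in compiled form; this text tells all that it offers. Calls block until the motion is done:
- r.reach(position, orientation): joint-space move of the TCP to a pose.
- r.line_to(position, velocity=0.15, rot=None): straight line of the TCP; rot=None keeps the orientation; velocity is the mean speed in m/s.
- r.move_joints(angles): joint-space move.
- r.gripper_to(opening, force=None): opening from 0.0 (shut) to 1.0 (fully open); force is the grip in N (None keeps the last); returns when the fingers have stopped.
- r.dwell(seconds).
- inverse_kinematics(position, orientation): joint angles nearest the present ones, or None.
- viewer.camera(name): name is "scene" or "top" or "wrist"; returns a dict with "pixels" (480x640x3 uint8, red, green, blue), "fov_y" (degrees; the focal length in pixels is half the picture's height over the tangent of half this angle, whatever the lens; pixels are square), "cx", "cy" (the principal point, pixels), "pose" (4x4, takes a point from camera to world coordinates). Camera axes: x right, y up, looking along -z (the intrinsics and any distortion apply to the point x, -y, -z); pixel columns grow to the right and rows downward; lengths in m; the calibration is good to about 2 mm. The wrist camera is an equidistant fisheye: a pixel r from the principal point sees the ray r / f radians off the axis. A picture is of the moment at which its call begins. There is no depth.
A pose or a line that the arm cannot do raises r.IKError and nothing moves.
- finish_job(): hands the job in; it is judged then, once.
Trained networks look in a picture, given as the dict that the camera call returned (one of the last four; its "shot" number tells which), for a name from the list of things; names that differ only in an ending like _2 or _b are one class to them, and where a whole thing is asked for, a point or a joint stands for the part that bears it (a point fixed in the world has none). Each returns a list of dicts, best first, with "conf" (0 to 1); they miss things now and then, are a little off and sometimes report something else, mostly with a low value. They report only what shows in the picture. A call takes as long as a camera call.
- viewer.silhouettes(picture, query): "pixels" (480x640 bool, what is visible of it) and "bbox" ([left, top, right, bottom] in pixels, round what is visible of it).
- viewer.landmark_of(picture, query): "pixel" ([row, column] in pixels: a listed point, or the origin of a listed thing).
Readings, each from a call of its own:
- monitor.current_time_s(): time.
- monitor.current_joints(): joint angles.
- monitor.current_joint_vel(): joint speeds.
- monitor.current_joint_efforts(): joint torques, N m.
- monitor.current_ee_pos(): TCP position.
- monitor.current_eef_rot(): TCP orientation.
- monitor.current_ft_force(): force on the tool from outside, world axes, zero at the start.
- monitor.current_wrist_torque(): the same for the moment, N m.
- monitor.current_gripper_width(): opening from 0.0 (shut) to 1.0 (fully open).
- monitor.current_grasp_force(): force on a finger pad.
Only numpy, scipy, OpenCV 4.12 (cv2) and the standard library are available. Lean on these libraries where they do the work, as an engineer would, in place of code of your own. Each camera call takes 0.05 s, during which the arm holds its last target. There are 200 camera calls.

### The job

Lift the lever of the toggle clamp on the magazine fixture until it snaps open and stays open, then stack the two brass bushings flat on top of each other (either one first) on the spring follower between the four guide posts. Finally flip the lever back down past centre so that it snaps fully shut and its arm clamps the stack down against the spring. Do not knock the tape roll, the oil bottle or the parts cup about.

Things in the scene. Friction and masses are not known exactly. Their poses are not given: they have to be found in the camera images.
- fixture: Magazine fixture, fixed to the bench: a 160 x 66 x 10 mm aluminium plate with a spring magazine at its +x end and a steel toggle clamp whose lever points to -x. Origin on the bench surface, on the plate's long centre line (plate from x = -70 to +90 mm, y = +-33 mm); z up. The clamp's cheek plates span x = -63 to -7 mm, y = +-13 mm, up to 70 mm high.
- magazine (a point): Centre of the top face of the follower (34 mm disc) when it is up: 44 mm above the bench, at x = 55 mm, y = 0 of the fixture; axes as the fixture's. The first bushing has its underside here, the second lies on top of it. Beside the follower, on the fixture's +y and -y sides, there is free space for fingertips down to the 10 mm plate.
- magazine_mouth (a point): Point on the magazine's axis, level with the tips of the four guide posts, 60 mm above the bench (16 mm above the follower). The posts are 8 mm thick with tapered tips, at x = +-22 mm, y = +-15.5 mm from here; they leave a 46 mm circle for the bushings, and 36 mm wide openings to +y and -y for fingers that hold a bushing across the fixture's y axis.
- clamp_foot (a point): Centre of the underside of the 26 mm rubber foot under the end of the hold-down arm (14 mm wide bar, hinged at x = -20 mm, 62 mm high, moved by the lever). Lever shut: arm level over the magazine, top 68 mm high, foot 50 mm high, nothing can be loaded. Lever open: arm stands up, tipped a little towards the lever, top about 150 mm high, all at x < 0: magazine free from above.
- follower (a joint): Spring follower of the magazine: 0 when up (also with both bushings lying loose on it), grows as it is pressed down, up to 0.014 m; 2.3 N to start it, 0.35 N more per mm. About 0.007 m with both bushings clamped; 0.001 m or less with only one.
- lever (a joint): Clamp lever: 0 = fully shut (lever points to the fixture's -x, 10 degrees above level), grows as its end is lifted, to 0.85 rad = fully open (59 degrees above level). Over-centre spring: at about 0.42 rad it turns over and snaps to the nearer end, and stays there by itself; starting it from either end takes about 6 N at the grip.
- lever_grip (a point): Centre of the lever's black grip (56 mm long, 18 mm wide across the fixture's y axis, 16 mm thick), 80 mm from the lever's hinge, 56 mm above the bench when shut and 110 mm when open. It can be pinched from above across its 18 mm width; it then turns between the fingers as it is swung.
- lever_pivot (a point): Hinge of the lever, at x = -50 mm, y = 0, 42 mm above the bench in the fixture; the lever turns about the fixture's y axis through this point
- bushing_1: Plain flat brass ring, 41 mm outside, 6 mm thick, lying flat on the left part of the bench; origin at the centre of its underside, z up
- bushing_2: Plain flat brass ring, 42 mm outside, 7 mm thick, lying flat on the left part of the bench; origin at the centre of its underside, z up
- tape: Bystander: roll of tape lying flat, 69 mm across, 18 mm high, near the bushings; origin at the centre of its underside
- oil: Bystander: small upright oil bottle, 35 mm across, 107 mm high, at the back of the bench's left part; origin at the centre of its underside
- cup: Bystander: small clear open parts cup, 62 mm across, 32 mm high, to the right of the fixture; origin at the centre of its underside

How it is judged (in metres and radians):
On the way, in this order (a step that is already met when the one before it is completed fails the run):
1. the lever is open (beyond 0.65 rad) (value of joint lever above 0.65 rad), for 0.2 s.
2. one bushing lies in the magazine, with the lever still open (value of joint lever above 0.65 rad and ((horizontal distance between bushing_1 and magazine below 0.006 m and z of bushing_1 in the frame of magazine below 0.004 m) or (horizontal distance between bushing_2 and magazine below 0.006 m and z of bushing_2 in the frame of magazine below 0.004 m))), for 0.2 s.
3. both bushings lie stacked in the magazine, with the lever still open (value of joint lever above 0.65 rad and horizontal distance between each of bushing_1, bushing_2 and magazine below 0.006 m and z of each of bushing_1, bushing_2 in the frame of magazine below 0.011 m), for 0.2 s.
4. the lever is snapped shut (value of joint lever below 0.05 rad), for 0.2 s.
At the end, for the whole second after the job is handed in: The lever is snapped shut (within 0.05 rad of 0), both bushings lie flat (within 0.15 rad) and at rest between the guide posts (centres within 6 mm of the magazine's axis), and the clamp arm holds the stack pressed down on the spring follower by more than 4 mm (value of joint lever below 0.05 rad and value of joint follower above 0.004 m and horizontal distance between each of bushing_1, bushing_2 and magazine below 0.006 m and z of bushing_1 in the frame of magazine between -0.013 and 0.004 m and angle between each of bushing_1, bushing_2's own z axis and vertical below 0.15 rad and z of bushing_2 in the frame of magazine between -0.013 and 0.004 m and linear speed of each of bushing_1, bushing_2 below 0.02 m/s); the robot touches nothing.
It fails at once if the tape roll was pushed more than 30 mm (distance of tape from where it was at the start of the episode above 0.03 m).
It fails at once if the oil bottle was pushed more than 30 mm or knocked over (distance of oil from where it was at the start of the episode above 0.03 m or angle between oil's own z axis and vertical above 0.5 rad).
It fails at once if the parts cup was pushed more than 30 mm (distance of cup from where it was at the start of the episode above 0.03 m).
It also fails if it takes over 72 s, if anything falls off the work surface, if the arm or the gripper's body presses on something with over 40 N, if the wrist force passes 120 N, or if a joint passes its speed limit or range.

## Working session

There is one attempt and no reset: what is moved stays moved. The work goes in short steps, each a Python script; the robot and the scene stay as the last script left them, time stands still between calls to the robot, and variables do not carry over. Pictures are saved under pics/ and viewed, at most 10 in all, crops included, and the job is handed in when it is done.

```bash
mkdir -p pics; cat > h.py <<'E'
import numpy as np, cv2
from workcell import r, inverse_kinematics, viewer, finish_job, monitor
def shot(n,fn=None):
    c=viewer.camera(n)
    if fn: cv2.imwrite('pics/'+fn,cv2.cvtColor(c['pixels'],cv2.COLOR_RGB2BGR))
    return c
def ray(c,px):
    f=240/np.tan(np.radians(c['fov_y'])/2); T=np.array(c['pose'])
    u=np.array([px[1]-c['cx'],px[0]-c['cy']])/f
    if c.get('name')=='wrist':
        t=np.linalg.norm(u); d=np.array([*(u/t*np.sin(t) if t>0 else u),np.cos(t)])
    else: d=np.array([*u,1.])
    return T[:3,3],T[:3,:3]@(d*[1,-1,-1])
def at(c,px,z):
    o,d=ray(c,px); return o+d*(z-o[2])/d[2]
def proj(c,p):
    f=240/np.tan(np.radians(c['fov_y'])/2); T=np.array(c['pose'])
    q=T[:3,:3].T@(np.asarray(p)-T[:3,3])*[1,-1,-1]
    if c.get('name')=='wrist':
        n=np.linalg.norm(q[:2]); t=np.arctan2(n,q[2]); u=q[:2]/n*t
    else: u=q[:2]/q[2]
    return np.array([c['cy']+f*u[1],c['cx']+f*u[0]])
E
python3 - <<'E'
from h import *
np.set_printoptions(precision=4,suppress=True)
H=dict(fixture=0,magazine=.044,magazine_mouth=.06,lever_grip=.056,lever_pivot=.042,clamp_foot=.05,bushing_1=0,bushing_2=0,tape=0,oil=0,cup=0)
for n in('top','scene'):
    c=shot(n,n+'0.png'); c['name']=n
    print(n,[k for k in c],c['fov_y'],c['cx'],c['cy']); print(c['pose'])
    for k,z in H.items():
        for d in viewer.landmark_of(c,k)[:3]:
            print(k,np.round(d['pixel'],1),round(d['conf'],2),at(c,d['pixel'],z))
print(monitor.current_time_s(),monitor.current_eef_rot())
E
```

```text
top ['pixels', 'fov_y', 'cx', 'cy', 'pose', 'shot', 'name'] 52.80726348201332 322.1786837231145 236.33254607655746
[[-0.011   0.9821 -0.1881  0.2435]
 [-0.9999 -0.0122 -0.0048 -0.0341]
 [-0.007   0.1881  0.9821  1.6206]
 [ 0.      0.      0.      1.    ]]
fixture [252.6 407.4] 0.73 [ 0.4942 -0.3143  0.    ]
fixture [244.1 404.7] 0.61 [ 0.5236 -0.3064  0.    ]
magazine [225.6 409.3] 0.7 [ 0.5783 -0.317   0.044 ]
magazine [221.6 406.5] 0.45 [ 0.592  -0.3083  0.044 ]
magazine_mouth [220.9 408.7] 0.81 [ 0.5908 -0.3129  0.06  ]
lever_grip [279.5 414. ] 0.58 [ 0.3973 -0.3221  0.056 ]
lever_pivot [255.  408.3] 0.85 [ 0.4797 -0.3096  0.042 ]
clamp_foot [220.4 408.8] 0.43 [ 0.5947 -0.3151  0.05  ]
bushing_1 [270.5 217.9] 0.61 [0.4409 0.3268 0.    ]
bushing_1 [236.4 214.3] 0.58 [0.5582 0.3426 0.    ]
bushing_2 [270.5 217.9] 0.61 [0.4409 0.3268 0.    ]
bushing_2 [236.4 214.3] 0.58 [0.5582 0.3426 0.    ]
tape [248.7 187.7] 0.76 [0.5167 0.4319 0.    ]
oil [210.1 186.1] 0.58 [0.652  0.4431 0.    ]
cup [250.9 458.2] 0.79 [ 0.498  -0.4864  0.    ]
scene ['pixels', 'fov_y', 'cx', 'cy', 'pose', 'shot'
[... 597 characters left out ...]
ver_pivot [182.8 220.9] 0.45 [0.6167 0.4166 0.042 ]
clamp_foot [280.5 425.7] 0.52 [ 0.5856 -0.309   0.05  ]
bushing_1 [240.  204.5] 0.7 [0.419  0.3192 0.    ]
bushing_1 [209.4 228.1] 0.65 [0.564  0.3494 0.    ]
bushing_1 [279.3 424.7] 0.55 [ 0.6331 -0.2923  0.    ]
bushing_2 [240.  204.5] 0.7 [0.419  0.3192 0.    ]
bushing_2 [209.4 228.1] 0.65 [0.564  0.3494 0.    ]
bushing_2 [279.3 424.7] 0.55 [ 0.6331 -0.2923  0.    ]
tape [203.8 196.8] 0.6 [0.5307 0.4493 0.    ]
tape [310.2 409.2] 0.29 [ 0.5112 -0.3038  0.    ]
oil [186.4 224.9] 0.54 [0.6478 0.432  0.    ]
cup [339.6 473.3] 0.94 [ 0.5144 -0.4796  0.    ]
1.2 [[ 0.9123 -0.4094 -0.    ]
 [-0.4094 -0.9123 -0.    ]
 [ 0.      0.     -1.    ]]
```

```bash
python3 - <<'E'
from h import *
np.set_printoptions(precision=4,suppress=True)
R=np.array([[1,0,0],[0,-1,0],[0,0,-1.]])
def look(p,fn,names):
    r.reach(p,R); c=shot('wrist',fn); c['name']='wrist'
    print(monitor.current_time_s(),c['fov_y'],c['pose'])
    for k,z in names.items():
        for d in viewer.landmark_of(c,k)[:3]:
            print(k,np.round(d['pixel'],1),round(d['conf'],2),at(c,d['pixel'],z))
        for d in (viewer.silhouettes(c,k)[:3] if k[:3] in('bus','lev','tap') else []):
            print('  sil',k,d['bbox'],round(d['conf'],2),d['pixels'].sum())
look([0.48,0.335,0.24],'w0.png',dict(bushing_1=0,tape=0,oil=0))
look([0.50,-0.313,0.28],'w1.png',dict(fixture=0,magazine=.044,magazine_mouth=.06,lever_grip=.056,lever_pivot=.042,clamp_foot=.05,cup=0))
a=[cv2.imread('pics/%s.png'%n) for n in('w0','w1','top0','scene0')]
b=np.vstack([np.hstack([cv2.resize(x,(400,300)) for x in a[:2]]),np.hstack([cv2.resize(a[2][160:340,140:500],(400,200)),cv2.resize(a[3][140:380,140:540],(400,200))])])
cv2.imwrite('pics/m.png',b)
E
```

```text
2.5583 65.70646984690485 [[-0.0008  0.9462  0.3236  0.5631]
 [-1.     -0.0009 -0.      0.336 ]
 [ 0.0002 -0.3236  0.9462  0.3833]
 [ 0.      0.      0.      1.    ]]
bushing_1 [247.7 333.7] 0.87 [0.4305 0.3252 0.    ]
  sil bushing_1 [315.2, 228.0, 353.0, 267.5] 0.79 1007
  sil bushing_1 [301.5, 100.4, 340.1, 140.6] 0.68 1048
  sil bushing_1 [192.8, 134.9, 262.5, 203.0] 0.47 2786
tape [167.  228.8] 0.89 [0.5204 0.4359 0.    ]
  sil tape [193.6, 133.4, 261.5, 205.7] 0.63 2974
oil [ 44.5 223.4] 0.75 [0.6515 0.4391 0.    ]
5.175 65.70646984690485 [[ 0.0002  0.9462  0.3237  0.5836]
 [-1.      0.      0.0004 -0.3119]
 [ 0.0003 -0.3237  0.9462  0.4232]
 [ 0.      0.      0.      1.    ]]
fixture [169.5 323.9] 0.65 [ 0.5315 -0.3122  0.    ]
magazine [119.8 328. ] 0.92 [ 0.5878 -0.3162  0.044 ]
magazine_mouth [120.1 326.6] 0.87 [ 0.5874 -0.3147  0.06  ]
lever_grip [294.2 319.5] 0.69 [ 0.4025 -0.3073  0.056 ]
  sil lever_grip [313.2, 207.6, 330.2, 321.4] 0.91 1379
lever_pivot [221.5 321.4] 0.97 [ 0.4812 -0.3095  0.042 ]
lever_pivot [294.3 324.9] 0.3 [ 0.3955 -0.3133  0.042 ]
  sil lever_pivot [314.4, 106.4, 341.5, 210.7] 0.74 1610
  sil lever_pivot [293.7, 92.0, 357.5, 320.5] 0.61 9549
clamp_foot [121.9 328.2] 0.77 [ 0.5857 -0.3164  0.05  ]
cup [193.5 466.5] 0.82 [ 0.5067 -0.4852  0.    ]
```

View pics/m.png

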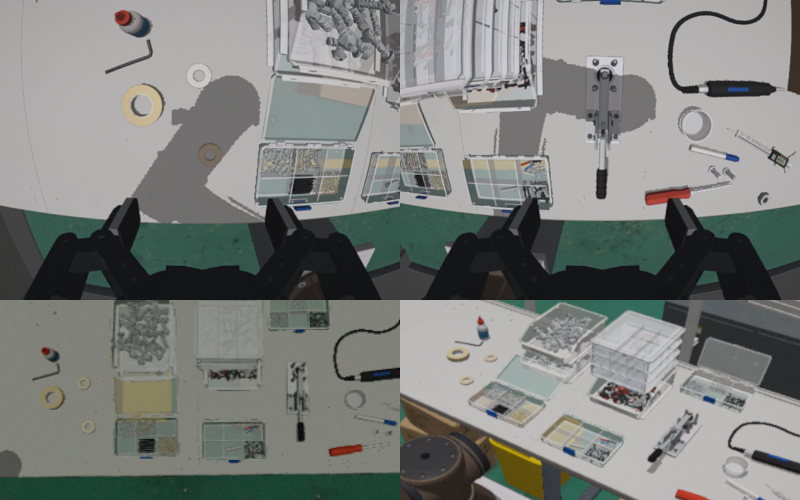

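```bash
python3 - <<'E'
from h import *
np.set_printoptions(precision=4,suppress=True)
R=np.array([[1,0,0],[0,-1,0],[0,0,-1.]])
for i,p in enumerate([[0.42,-0.311,0.17],[0.50,-0.311,0.20]]):
    r.reach(p,R); c=shot('wrist','w2%d.png'%i); c['name']='wrist'
    for k,z in dict(fixture=0,magazine=.044,magazine_mouth=.06,lever_grip=.056,lever_pivot=.042,clamp_foot=.05).items():
        for d in viewer.landmark_of(c,k)[:2]:
            print(k,np.round(d['pixel'],1),round(d['conf'],2),at(c,d['pixel'],z))
    for d in viewer.silhouettes(c,'lever_grip')[:1]:
        m=d['pixels']; P=[]
        for row in range(0,480,12):
            cc=np.where(m[row])[0]
            if len(cc)>4: q=at(c,[row,cc.mean()],.064); P.append(q[:2]); print(row,cc.min(),cc.max(),q)
        P=np.array(P); print(np.degrees(np.polyfit(P[:,0],P[:,1],1)[0]))
print(monitor.current_time_s(),monitor.current_ft_force())
E
```

```text
fixture [ 90.  323.4] 0.86 [ 0.532  -0.3109  0.    ]
magazine [ 13.6 325.2] 0.64 [ 0.5858 -0.3122  0.044 ]
magazine [153.9 323.7] 0.36 [ 0.4815 -0.3111  0.044 ]
magazine_mouth [  5.4 331.5] 0.74 [ 0.587  -0.3164  0.06  ]
magazine_mouth [156.  323.3] 0.15 [ 0.4814 -0.3108  0.06  ]
lever_grip [261.5 322.1] 0.55 [ 0.4034 -0.3098  0.056 ]
lever_pivot [158.2 326.4] 0.8 [ 0.4782 -0.313   0.042 ]
lever_pivot [133.3 513.9] 0.61 [ 0.5042 -0.4606  0.042 ]
clamp_foot [  7.3 329.2] 0.87 [ 0.5888 -0.315   0.05  ]
clamp_foot [  9.9 330. ] 0.37 [ 0.5868 -0.3155  0.05  ]
132 321 331 [ 0.4979 -0.3126  0.064 ]
144 321 330 [ 0.4898 -0.3123  0.064 ]
156 319 331 [ 0.4817 -0.3119  0.064 ]
168 319 331 [ 0.4736 -0.3119  0.064 ]
180 317 331 [ 0.4654 -0.3112  0.064 ]
192 317 331 [ 0.4571 -0.3112  0.064 ]
204 317 330 [ 0.4487 -0.3109  0.064 ]
216 317 330 [ 0.4402 -0.3109  0.064 ]
228 313 334 [ 0.4315 -0.3109  0.064 ]
240 311 335 [ 0.4227 -0.3105  0.064 ]
252 311 335 [ 0.4137 -0.3105  0.064 ]
264 311 334 [ 0.4045 -0.3101  0.064 ]
276 311 334 [ 0.3951 -0.3101  0.064 ]
288 311 334 [ 0.3854 -0.3101  0.064 ]
-1.2722035733687984
fixture [179.8 323.3] 0.87 [ 0.5321 -0.31    0.    ]
magazine [121.7 329.5] 0.8 [ 0.5859 -0.3149  0.044 ]
magazine_mouth [120.3 330.6] 0.96 [ 0.5868 -0.3155  0.06  ]
lever_grip [333.9 323.1] 0.62 [ 0.4021 -0.3098  0.056 ]
lever_pivot [246.1 325. ] 0.88 [ 0.4814 -0.3114  0.042 ]
clamp_foot [116.9 331.7] 0.76 [ 0.5896 -0.3165  0.05  ]
240 322 330 [ 0.494  -0.3121  0.064 ]
252 320 331 [ 0.4839 -0.3118  0.064 ]
264 320 331 [ 0.4736 -0.3118  0.064 ]
276 320 330 [ 0.4631 -0.3114  0.064 ]
288 320 330 [ 0.4522 -0.3114  0.064 ]
300 319 330 [ 0.441 -0.311  0.064]
312 314 333 [ 0.4295 -0.3101  0.064 ]
324 314 333 [ 0.4175 -0.3101  0.064 ]
336 314 333 [ 0.405  -0.3101  0.064 ]
348 313 332 [ 0.392  -0.3092  0.064 ]
360 316 330 [ 0.3784 -0.3096  0.064 ]
-1.4165166043442767
7.4583 [-0.4458  0.1313  0.7038]
```

View pics/w21.png

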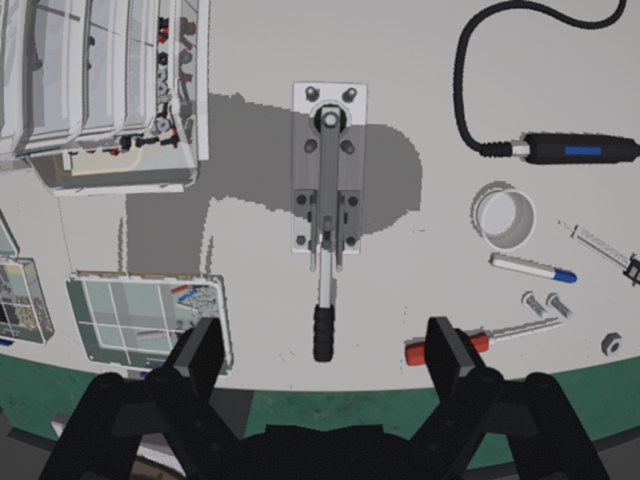

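```bash
cat >> h.py <<'E'
yaw=np.radians(-1.7); cy,sy=np.cos(yaw),np.sin(yaw)
O=np.array([.5317,-.3134,0]); Rf=np.array([[cy,-sy,0],[sy,cy,0],[0,0,1.]])
def F(x,y,z): return O+Rf@np.array([x,y,z])
RD=Rf@np.diag([1,-1,-1.])
def tool(t): # tool down, tilted: approach axis leaning (fixture y rot), t rad
    return Rf@cv2.Rodrigues(np.array([0,t,0.]))[0]@np.diag([1,-1,-1.])
def grip(q): a=np.radians(10)+q; return F(-.05-.08*np.cos(a),0,.042+.08*np.sin(a))
def tcp(p,R,d=.019): return p+R[:,2]*d
E
python3 - <<'E'
from h import *
np.set_printoptions(precision=4,suppress=True)
r.gripper_to(.6,30)
p=tcp(grip(0),RD); r.reach(p+[0,0,.07],RD); r.line_to(p,.12)
print(monitor.current_ft_force())
r.gripper_to(0,30); print(monitor.current_gripper_width(),monitor.current_grasp_force(),monitor.current_ft_force())
for q in np.arange(.1,.86,.125):
    r.line_to(tcp(grip(q),RD),.08); print(q,monitor.current_ft_force())
r.gripper_to(.5); e=monitor.current_ee_pos(); print(e,monitor.current_ft_force())
r.line_to(e+[-.0,0,.09],.15)
r.reach(F(.0,0,.29),RD); c=shot('wrist','w3.png'); c['name']='wrist'
for k,z in dict(lever_grip=.11,magazine=.044,magazine_mouth=.06).items():
    for d in viewer.landmark_of(c,k)[:2]: print(k,np.round(d['pixel'],1),round(d['conf'],2),at(c,d['pixel'],z))
print(grip(.85),F(.055,0,.044),proj(c,grip(.85)),proj(c,grip(0)),monitor.current_time_s())
E
```

```text
[0.1881 0.2143 1.2611]
0.2013129260070865 34.71298813819885 [-1.7449 -3.9361  3.2191]
0.1 [-0.0612 -7.3457 -4.6817]
0.225 [-0.3442 -7.9834 -3.134 ]
0.35 [-2.2152 -7.2377 -0.9507]
0.475 [-2.1174 -6.087   0.5945]
0.6 [-3.3838 -5.6119  2.8561]
0.725 [-3.9377 -4.7472  6.4072]
0.85 [-2.0097 -4.5766  6.4802]
[ 0.4401 -0.3104  0.0911] [-0.5823 -0.5109  0.0599]
lever_grip [310.5 324.8] 0.96 [ 0.4378 -0.3107  0.11  ]
lever_grip [215.4 461.7] 0.57 [ 0.5311 -0.4413  0.11  ]
magazine [150.2 323.4] 0.59 [ 0.5869 -0.3138  0.044 ]
magazine_mouth [151.5 324.7] 0.76 [ 0.5867 -0.3151  0.06  ]
[ 0.4402 -0.3107  0.1104] [ 0.5867 -0.315   0.044 ] [308.546  324.7211] [314.2588 324.6289] 13.4583
```

View pics/w3.png

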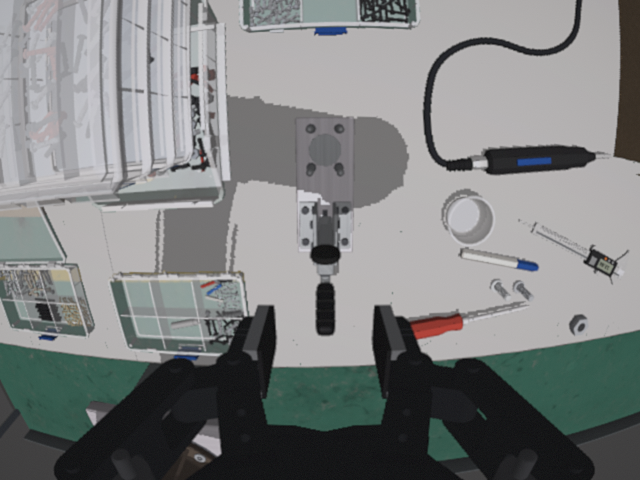

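```bash
cat >> h.py <<'E'
RX=Rf@np.array([[0,1,0],[1,0,0],[0,0,-1.]])   # closes along fixture x
def find(guess,fn=None):
    c=shot('wrist',fn); c['name']='wrist'; best=None
    for d in viewer.silhouettes(c,'bushing_1'):
        b=d['bbox']; p=at(c,[(b[1]+b[3])/2,(b[0]+b[2])/2],.0035)
        a=at(c,[(b[1]+b[3])/2,b[0]],.0035); e=at(c,[(b[1]+b[3])/2,b[2]],.0035); w=np.linalg.norm(a-e)
        print('sil',p,round(w,4),round(d['conf'],2))
        if np.linalg.norm(p[:2]-guess[:2])<.03 and best is None: best=p
    for d in viewer.landmark_of(c,'bushing_1')[:2]: print('lm',at(c,d['pixel'],0),round(d['conf'],2))
    return best
def touch(z0,zmin=-.012):
    e=monitor.current_ee_pos(); f0=monitor.current_ft_force()[2]; z=z0
    r.line_to([e[0],e[1],z],.1)
    while z>zmin and monitor.current_ft_force()[2]-f0<3:
        z-=.001; r.line_to([e[0],e[1],z],.03)
    return z,monitor.current_ft_force()[2]-f0
def pick(guess):
    r.gripper_to(.65,25)
    r.reach([guess[0]-.01,guess[1],.13],RD); p=find(np.array(guess),'pk%d.png'%int(guess[0]*1000)); print('at',p)
    if p is None: return None
    r.reach([p[0],p[1],.05],RX); z,f=touch(.012); print('bench',z,f)
    z+=.0025; r.line_to([p[0],p[1],z],.05); r.gripper_to(0,25); print('wx',monitor.current_gripper_width()*85)
    r.gripper_to(.65); r.line_to([p[0],p[1],.04],.1)
    r.reach([p[0],p[1],.04],RD); r.line_to([p[0],p[1],z],.08); r.gripper_to(0,25)
    print('wy',monitor.current_gripper_width()*85,monitor.current_grasp_force(),monitor.current_time_s())
    r.line_to([p[0],p[1],.15],.15); print(monitor.current_gripper_width()*85,monitor.current_grasp_force())
    return z
E
python3 - <<'E'
from h import *
np.set_printoptions(precision=4,suppress=True)
e=monitor.current_ee_pos(); r.reach([.45,-.15,.3],RD); r.reach([.45,.2,.3],RD)
print('z',pick([.4305,.325]))
print(monitor.current_time_s())
E
```

```text
sil [0.5655 0.34   0.0035] 0.0421 0.88
sil [0.4329 0.3235 0.0035] 0.0424 0.59
lm [0.5653 0.3408 0.    ] 0.73
lm [0.4333 0.3241 0.    ] 0.69
at [0.4329 0.3235 0.0035]
bench -0.005000000000000004 12.800789088787091
wx 39.22942645569395
wy 39.52621022304737 28.135868861831934 26.8083
39.91653970610401 25.299152757212298
z -0.0025000000000000035
27.975
```

```bash
cat >> h.py <<'E'
def place(zb,dx=0,dy=-.0005):
    m=F(.055,0,0)+[dx,dy,0]
    r.reach([.45,.1,.24],RD); r.reach([.45,-.2,.24],RD); r.reach([m[0],m[1],.14],RD)
    c=shot('wrist','pl.png'); c['name']='wrist'
    d=viewer.landmark_of(c,'magazine_mouth'); print('mouth',[(at(c,x['pixel'],.06),round(x['conf'],2)) for x in d[:2]])
    r.line_to([m[0],m[1],zb+.022],.15); f0=monitor.current_ft_force()
    for z in np.arange(zb+.016,zb-.001,-.004):
        r.line_to([m[0],m[1],z],.06); f=monitor.current_ft_force()-f0; print(round(z-zb,4),f)
        if np.linalg.norm(f)>15: return False
    return True
E
python3 - <<'E'
from h import *
np.set_printoptions(precision=4,suppress=True)
print(place(.0425),monitor.current_ee_pos(),F(.055,0,0),monitor.current_gripper_width()*85,monitor.current_time_s())
shot('wrist','w4.png')
E
```

```text
mouth [(array([ 0.5875, -0.3153,  0.06  ]), 0.64)]
0.016 [-0.7903  0.0647 -1.0337]
0.012 [-0.2455 -0.539  -0.5515]
0.008 [-0.7558 -0.6806 -0.3006]
0.004 [-0.7323 -0.7373 -2.1854]
0.0 [ 0.133  -0.2665  0.6481]
True [ 0.5869 -0.3156  0.0426] [ 0.5867 -0.315   0.    ] 39.26285661773735 32.9167
```

View pics/w4.png

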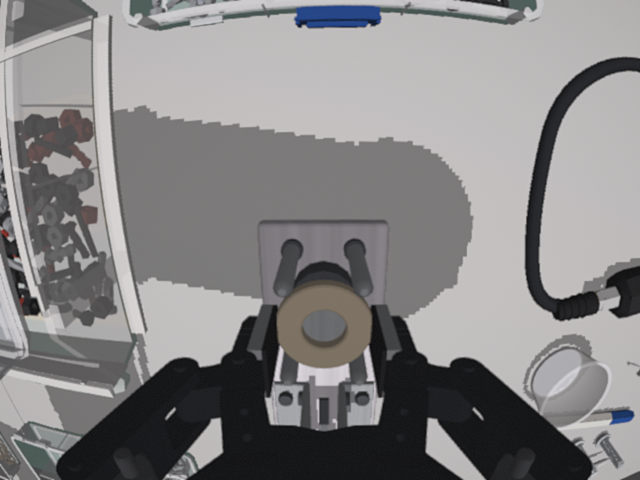

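```bash
python3 - <<'E'
from h import *
np.set_printoptions(precision=1,suppress=True)
c=shot('wrist'); c['name']='wrist'
for x in(.077,.033):
  for y in(.0155,-.0155): print(x,y,proj(c,F(x,y,.06)),proj(c,F(x,y,.01)))
for z in(.05,.07,.08): print(z,proj(c,F(.055+.0205,0,z)),proj(c,F(.055-.0205,0,z)),proj(c,F(.055,.0205,z)),proj(c,F(.055,-.0205,z)))
im=cv2.imread('pics/w4.png')[200:440,230:420]; cv2.imwrite('pics/w4c.png',cv2.resize(im,None,fx=2.5,fy=2.5,interpolation=cv2.INTER_CUBIC))
print(monitor.current_time_s())
E
```

```text
0.077 0.0155 [292.4 282.3] [248.8 292.5]
0.077 -0.0155 [292.3 364.4] [248.7 354.2]
0.033 0.0155 [382.6 287.7] [324.5 295.2]
0.033 -0.0155 [382.5 359.2] [324.4 351.7]
0.05 [285.  323.3] [366.5 323.5] [328.1 275.5] [328.  371.3]
0.07 [308.7 323.3] [395.5 323.4] [355.  269.6] [354.9 377.1]
0.08 [323.1 323.3] [412.3 323.4] [370.9 266.2] [370.8 380.5]
33.0167
```

View pics/w4c.png

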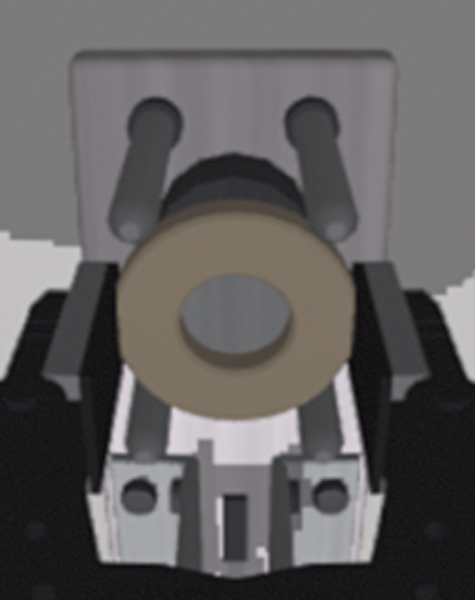

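```bash
python3 - <<'E'
from h import *
np.set_printoptions(precision=4,suppress=True)
r.gripper_to(.65,25); e=monitor.current_ee_pos(); r.line_to([e[0],e[1],.14],.2)
c=shot('wrist','w5.png'); c['name']='wrist'
for d in viewer.landmark_of(c,'bushing_1')[:2]: print('placed',at(c,d['pixel'],.044),d['conf'])
r.reach([.45,-.2,.24],RD); r.reach([.45,.2,.24],RD)
r.reach([.555,.3405,.13],RD); p=find(np.array([.5655,.34]),'pk2.png'); print('at',p)
z=-.0025
r.reach([p[0],p[1],.03],RX); r.line_to([p[0],p[1],z],.1); r.gripper_to(0,25); print('wx',monitor.current_gripper_width()*85,monitor.current_ft_force())
r.gripper_to(.65); r.line_to([p[0],p[1],.03],.15); r.reach([p[0],p[1],.03],RD); r.line_to([p[0],p[1],z],.1); r.gripper_to(0,25)
print('wy',monitor.current_gripper_width()*85,monitor.current_ft_force(),monitor.current_time_s())
r.line_to([p[0],p[1],.16],.2); print(monitor.current_gripper_width()*85,monitor.current_grasp_force(),monitor.current_time_s())
E
```

```text
placed [ 0.5865 -0.3152  0.044 ] 0.9
sil [0.5658 0.3417 0.0035] 0.0397 0.77
lm [0.5656 0.3383 0.    ] 0.63
at [0.5658 0.3417 0.0035]
wx 38.92822610519053 [-0.5751 -1.87    6.8234]
wy 38.7987314490847 [-0.5927 -0.8056  8.0959] 42.3833
38.29935576971708 25.221188162395265 43.35
```

```bash
python3 - <<'E'
from h import *
np.set_printoptions(precision=4,suppress=True)
ok=place(.0495); print(ok,monitor.current_ee_pos(),monitor.current_gripper_width()*85,monitor.current_time_s())
if ok:
    r.gripper_to(.65,25); e=monitor.current_ee_pos(); r.line_to([e[0],e[1],.14],.2)
    c=shot('wrist','w6.png'); c['name']='wrist'
    for d in viewer.landmark_of(c,'bushing_1')[:3]: print('placed',at(c,d['pixel'],.051),d['conf'])
    cv2.imwrite('pics/w6c.png',cv2.imread('pics/w6.png')[120:460,160:500]); print(monitor.current_time_s())
E
```

```text
mouth [(array([ 0.5868, -0.3162,  0.06  ]), 0.78)]
0.016 [-0.4734  1.7707  0.4257]
0.012 [-1.3194  0.4135  0.0989]
0.008 [-1.2017  0.9134 -0.2754]
0.004 [-1.3283  0.9074 -0.2154]
-0.0 [-1.232   0.9421  1.1491]
True [ 0.5868 -0.3156  0.0494] 39.00306213812176 48.375
placed [ 0.5872 -0.3183  0.051 ] 0.85
placed [ 0.5889 -0.315   0.051 ] 0.62
49.3833
```

View pics/w6c.png

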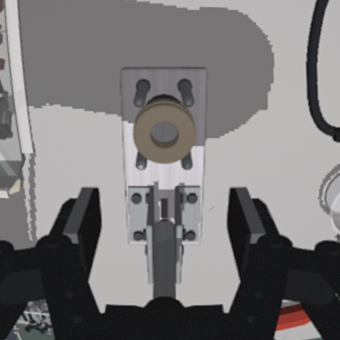

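```bash
python3 - <<'E'
from h import *
np.set_printoptions(precision=4,suppress=True)
e=monitor.current_ee_pos(); r.line_to([e[0],e[1],.2],.25)
dy=np.array([0,-.0006,0])
p=tcp(grip(.85),RD)+dy; r.gripper_to(.55,50); r.reach(p+[0,0,.11],RD); r.line_to(p,.15); r.gripper_to(0,50)
print(monitor.current_gripper_width()*85,monitor.current_ft_force(),monitor.current_time_s())
for q in [.72,.6,.48,.36,.24,.12,.04,-.01]:
    r.line_to(tcp(grip(q),RD)+dy,.08); print(q,monitor.current_ft_force())
r.gripper_to(.55); e=monitor.current_ee_pos(); r.line_to([e[0],e[1],.16],.2); r.reach(F(0,0,.25),RD)
c=shot('wrist','w7.png'); c['name']='wrist'
for d in viewer.landmark_of(c,'lever_grip')[:2]: print(at(c,d['pixel'],.056),d['conf'],grip(0))
cv2.imwrite('pics/w7c.png',cv2.imread('pics/w7.png')[80:420,160:500]); print(monitor.current_time_s())
E
```

```text
17.1079317848622 [-1.2245  2.0599  5.3102] 51.9083
0.72 [2.0112 4.4918 8.5196]
0.6 [1.3981 2.8341 8.1191]
0.48 [2.7304 1.8693 4.3516]
0.36 [2.0895 1.0247 0.9495]
0.24 [ 3.6311 -0.6101 -0.9578]
0.12 [ 2.9695 -1.2117 -1.1734]
0.04 [ 2.1264 -2.9706 -2.5219]
-0.01 [ 0.8506 -3.6779 -0.9246]
[ 0.402  -0.3084  0.056 ] 0.85 [ 0.403  -0.3096  0.0559]
[ 0.5887 -0.3139  0.056 ] 0.48 [ 0.403  -0.3096  0.0559]
55.9583
```

View pics/w7c.png

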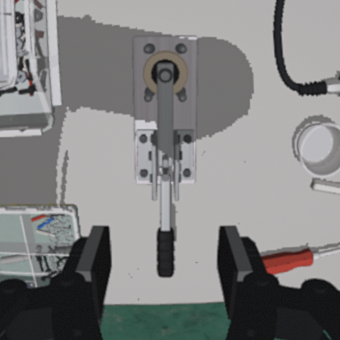

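The lever is down (grip at about row 333, col 326 of the full picture). The arm lies level over the stack, with the bushing centred under the foot at about (150, 326). The robot is clear.

```bash
python3 -c "
from h import *
print(finish_job(),monitor.current_time_s())"
```

```text
the job is handed in; nothing more can be done
the job is handed in; nothing more can be done
```

I opened the clamp, stacked both bushings on the follower and flipped the lever shut. I then handed the job in at about 56 s of the 72 s allowed. The last picture shows the lever down and the arm level over the stack. I had no joint readings for the lever or follower, and the hand-in gave no verdict.

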